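# Lock the diorama latch through its L-shaped slot

### The arm

A 6-joint arm with a two-finger parallel gripper is mounted at the origin on the work surface. World frame = base frame: x ahead of the robot, y to its left, z up, the work surface at z = 0. Lengths are in m, angles in rad, forces in N, time in s.
With the tool pointing down it reaches from about 0.425 to 0.95 m from the base axis. Payload 14.7 kg.
Tool frame: the origin (TCP) lies between the finger pads; the fingertips stand 22 mm ahead of it and the grasp point (between the pads) lies 3 mm ahead of it; z points along the fingers, y is the direction in which the jaws open and shut (so a half turn about z gives the same grasp; the last joint's range is limited). The gripper opens to 85 mm and grips with 20 to 120 N. Pads are 22 mm wide; open, the fingers measure 114 mm over their backs; the gripper's body (76 mm by 85 mm) begins 54 mm behind the grasp point. The pads swing forward as they close: fully open they stand 13 mm farther back than shut.
Start: joints at [-1.335, 0.48, 1.596, -0, 1.065, -0.047], TCP at [0.181, -0.624, 0.253] pointing down, gripper open.
Joint ranges: [-2.75, 2.75], [-0.82, 2.05], [0.23, 2.67], [-1.56, 4.7], [0.09, 2.69], [-2.92, 2.92]. Speed limits (rad/s): [1.89, 1.89, 2.39, 3.01, 3.01, 3.01].

### API

Orientations are given as a unit quaternion [x, y, z, w].
In Python, from station import robot gives the robot as it stands.
- The arm moves only by the tool carry_out, never from a script. Its arguments are lists of equal length, an entry for each row: "xyz": the shift along the tool's x, y, z in m, a list of three; "dr": the turn, a rotation vector about the tool's x, y, z in degrees, a list of three; "claw": the closure, from 0 (fully open) to 1 (shut). A call has 1 to 5 rows; each row is the pose to reach, as a shift and turn from the pose measured when the call began, along the tool's axes at that moment; what a row does not reach only later rows make up. A row lasts 1/10 s, in which the tool goes at most 50 mm and 8.59 degrees, less where a joint would pass 70% of its speed; a pose out of reach is approached as far as the arm can. A call with a gripper value outside its range is refused whole. The fingers move at their own pace and stop on an object; "grip_force" is the grip in N (left out, the last holds). Time passes only in rows, so rows that repeat a pose let the fingers close. It gives the time, the measured TCP pose, the force and the opening at its end, in the units of the state.
- robot.observe(): the state, without advancing time (a new reading comes with each control period).
- robot.snapshot(name): name is "scene" or "side" or "wrist"; returns (picture, depth): 420x560x3 uint8, red, green, blue; 420x560 float32, m along the optical axis (not along the pixel's ray), 0 where there is no reading.
- robot.camera_params(name): a dict with "mtx" (3x3 intrinsics, pixels), "rvec" (rotation vector, rad) and "tvec" (3), from world to camera coordinates, as OpenCV has them; the wrist camera has in their place "mount" (4x4, takes a point from camera to tool coordinates, whose origin is the TCP and whose axes are the flange's). Camera axes: x right, y down, z forward; pixel columns grow to the right and rows downward; lengths in m; the calibration is good to about 2 mm. A picture is of the moment at which its call begins: read the wrist's pose just before it. camera_params takes no time and is no camera call.
- robot.finish_job(): hands the job in, once; it reports no verdict.
The state is a dict: "time_s": time; "joints": joint angles; "qvel": joint speeds; "joint_torque": joint torques, N m; "tool_pos": TCP position; "ee_rot": TCP orientation; "wrist_force": force on the tool from outside, world axes, zero at the start; "torque": the same for the moment, N m; "opening": opening from 0.0 (shut) to 1.0 (fully open).
Only numpy, scipy, OpenCV 4.12 (cv2) and the standard library are available. Lean on these libraries where they do the work, as an engineer would, in place of code of your own. Each camera call takes 0.05 s, during which the arm holds its last target. There are 200 camera calls.

### The job

Lock the model landscape into its carrying frame for transport: with your fingertips push the red-topped latch knob along its L-shaped slot to the corner, then push it on across to the very end, so that its steel tongue sits fully home in the keeper, and take your hand away. Only push the knob, do not pinch it between the fingers, and leave the model vehicles, the paint pot and the screwdriver where they are.

Things in the scene. Friction and masses are not known exactly. Their poses are not given: they have to be found in the camera images.
- diorama: Fixed model landscape in wooden frame, 317 x 440 mm. Origin: on the table below the corner of the L-shaped slot. x: from the latch rail over the landscape (short leg runs +x); y: along the rail (long leg runs +y, start to corner); z up. Rail: x -45 to 52 mm, top 30 mm above the table. Landscape: x 54 to 262, top 36 mm; trees to 94 mm only at |y| over 140. Rims 45 mm high at |y| 210 to 220.
- slot_start (a point): Start of the slot's long leg: where the knob's axis is when joint along = 0. On top of the aluminium slot plate, 38 mm above the table (plate 8 mm thick, diorama x -32 to 50, y -130 to 24 mm).
- slot_corner (a point): Centre of the slot's corner, on the plate's top, 108.5 mm from slot_start. To turn into the short leg the knob's axis must be within 1.5 mm of it along the long leg. The corner's far wall stops the knob 1.5 mm beyond this point, still in line with the short leg: pushed to that stop, it can turn.
- slot_end (a point): Knob axis position at the end of the short leg, on the plate's top, 40 mm from slot_corner along the diorama's x axis.
- knob_top (a point): Centre of the top of the red knob, 78 mm above the table. The knob is a square block, 28 x 28 mm with its black pads, sides parallel to the diorama's axes, 40 to 78 mm above the table; it never turns, tilts or comes out. A 10 mm pin below it runs in the 13 mm slot. A steel tongue 14 mm wide, top 47.5 mm above the table, sticks out towards diorama +x to 44 mm from the knob's axis.
- along (a joint): Position of the knob along the long leg (m): 0 at the start, 0.1085 at the corner's centre, 0.110 against the corner's far wall. No spring: about 2.5 N of friction, and it stays where it is left.
- across (a joint): Position of the knob along the short leg (m): 0 in the long leg (1.5 mm play either way), 0.040 at the very end. It can grow only when the knob is at the corner. No spring: about 2.5 N of friction, and it stays where it is left.
- pad_near: Black pad, 2 x 22 x 28 mm, on the knob's side facing the diorama's -x (push here to go across). Origin: its centre, 63 mm above the table.
- pad_far: Black pad, 2 x 22 x 28 mm, on the knob's side facing the diorama's +x, over the tongue. Origin: its centre.
- pad_right: Black pad, 22 x 2 x 28 mm, on the knob's side facing the diorama's -y (push here to go along). Origin: its centre, 63 mm above the table.
- pad_left: Black pad, 22 x 2 x 28 mm, on the knob's side facing the diorama's +y. Origin: its centre.
- truck: Loose olive model truck, 90 x 36 x 43 mm, standing on the landscape; leave it alone. Origin: centre of its underside, x towards its cab.
- radar_van: Loose olive model van with a pale radar panel on its roof, 75 x 34 x 66 mm, standing on the landscape; leave it alone. Origin: centre of its underside, x towards its cab.
- paint_pot: Loose blue paint pot with a yellow cap, 32 mm diameter, 42 mm high, standing on the latch rail beyond the slot's corner; leave it alone. Origin: centre of its underside.
- screwdriver: Loose screwdriver, 150 mm long, lying on the table on the robot's side of the latch rail; leave it alone. Origin: middle of its length, underside; x towards the tip.
- keeper (a point): Middle of the top of the steel keeper, a bridge 12 x 38 mm, 57 mm above the table, on the landscape's near edge, 63 mm from slot_corner along the diorama's x. The tongue slides through its 24 mm wide opening.

How it is judged:
On the way, in this order (a step that is already met when the one before it is completed fails the run):
1. the knob has been pushed along the long leg to the corner (value of joint along above 0.103 m and value of joint across below 0.02 m), for 0.02 s.
2. the knob has been pushed across to the end of the short leg (value of joint across above 0.036 m), for 0.1 s.
At the end, for the whole second after the job is handed in: The knob rests at the end of the short leg (joint across above 36 of 40 mm) and the truck, van and paint pot stand within 15 mm, the screwdriver within 20 mm, of where they were (value of joint along above 0.103 m and value of joint across above 0.036 m and velocity of joint across between -0.005 and 0.005 m/s and distance of each of truck, radar_van, paint_pot from where it was at the start of the episode below 0.015 m and distance of screwdriver from where it was at the start of the episode below 0.02 m and angle between each of truck, radar_van, paint_pot's own z axis and vertical below 0.3 rad); the robot touches nothing.
It fails at once if the knob is pinched between the fingers (opposite pads pressed at once, over 1 N each) ((contact force between the fingers and pad_near above 1 N and contact force between the fingers and pad_far above 1 N) or (contact force between the fingers and pad_left above 1 N and contact force between the fingers and pad_right above 1 N)).
It fails at once if a bystander is moved by more than 15 mm (screwdriver 20 mm), lifted or knocked over (distance of any of truck, radar_van, paint_pot from where it was at the start of the episode above 0.015 m or distance of screwdriver from where it was at the start of the episode above 0.02 m or angle between any of truck, radar_van, paint_pot's own z axis and vertical above 0.3 rad).
It also fails if it takes over 51 s, if anything falls off the work surface, if the arm or the gripper's body presses on something with over 40 N, if the wrist force passes 120 N, or if a joint passes its speed limit or range.

## Working session

There is one attempt and no reset: what is moved stays moved. The work goes in short steps, Python scripts to look and compute and a tool call to move; the robot and the scene stay as the last step left them, time stands still between calls to the robot, and variables do not carry over. Pictures are saved under pics/ and viewed, about 8 in all and at most 12, crops included, and the job is handed in when it is done.

Besides the shell and the picture viewer there is one more tool, called after "Request:" by a JSON object that holds its "api" and its "payload". carry_out: Moves the arm, as the interface text tells. Its arguments: {"type":"object","properties":{"xyz":{"type":"array"},"dr":{"type":"array"},"claw":{"type":"array"},"grip_force":{"type":"number"}},"required":["xyz","dr","claw"]}

```bash
mkdir -p pics; ls
cat > h.py <<'E'
import numpy as np, cv2
from scipy.spatial.transform import Rotation as R
from station import robot
def snap(n,f):
    im,d=robot.snapshot(n); cv2.imwrite('pics/'+f,im[:,:,::-1]); np.savez('pics/'+f[:-4],im=im,d=d); return im,d
def pts(n,uv,d):
    "pixels + depth -> world"
    c=robot.camera_params(n); K=np.array(c['mtx']); uv=np.atleast_2d(uv).astype(float)
    p=np.c_[(uv-[K[0,2],K[1,2]])/[K[0,0],K[1,1]],np.ones(len(uv))]*np.array(d).reshape(-1,1)
    Rm=cv2.Rodrigues(np.array(c['rvec'],float))[0]
    return (p-np.array(c['tvec']).ravel())@Rm
def red(im):
    h=cv2.cvtColor(im,cv2.COLOR_RGB2HSV); return ((h[...,0]<8)|(h[...,0]>172))&(h[...,1]>150)&(h[...,2]>80)
E
python3 - <<'E'
from h import *
for n in('scene','side'):
    im,d=snap(n,n+'0.png'); m=red(im); v,u=np.nonzero(m&(d>0)); P=pts(n,np.c_[u,v],d[v,u])
    print(n,len(u),u.mean(),v.mean(),P.mean(0),P.min(0),P.max(0))
print(robot.observe())
a=cv2.imread('pics/scene0.png');b=cv2.imread('pics/side0.png')
E
```

```text
pics
scene 539 239.2430426716141 154.64378478664193 [0.40001978 0.17168352 0.03181034] [ 0.14832316  0.03394221 -0.00213808] [0.51596076 0.62695196 0.08016499]
side 694 335.71181556195967 272.2060518731989 [0.44289533 0.0584394  0.03311158] [ 0.38856215 -0.81508082  0.01207655] [0.73512672 0.15793346 0.07981482]
{'time_s': 0.1, 'joints': array([-1.33461482e+00,  4.80771425e-01,  1.59680702e+00, -7.27494503e-06,
        1.06510684e+00, -4.66023419e-02]), 'qvel': array([ 0.00019395, -0.00184402, -0.00240876, -0.00064562, -0.00101479,
       -0.0010113 ]), 'joint_torque': array([ 9.93078283e-04, -9.52255726e+01, -4.31038427e+01,  1.73936141e-04,
        5.35747895e-03, -8.12302886e-06]), 'tool_pos': array([ 0.18130498, -0.62384188,  0.2527365 ]), 'ee_rot': array([ 9.90020407e-01,  1.40923012e-01, -5.48747031e-05, -5.43564349e-04]), 'wrist_force': array([-0.52926506,  1.3341796 ,  0.3860234 ]), 'torque': array([-0.00840741, -0.0092034 ,  0.00123134]), 'opening': 1.000402575951816}
```

View pics/scene0.png

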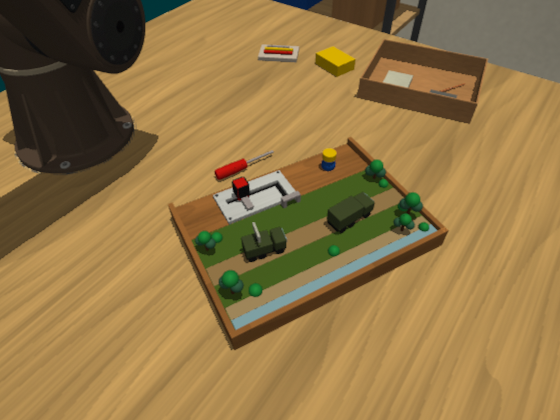

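View pics/side0.png

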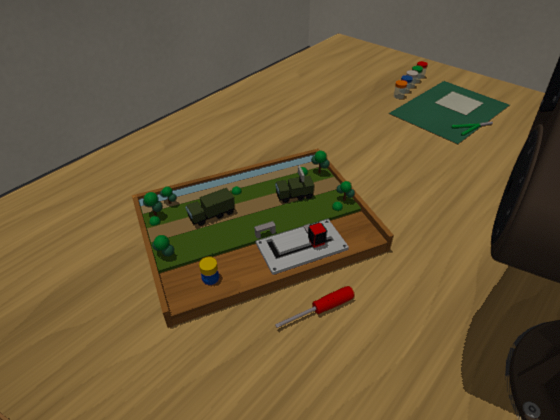

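Scene: the knob is at (240,187), the keeper at (290,199), the pot at (329,160) and the screwdriver at (240,167). Side: the knob is at (317,233), the keeper at (265,228) and the pot at (209,271). The long leg runs from the knob towards the pot.

Run:
```python
from h import *
for n in('scene','side'):
    z=np.load(f'pics/{n}0.npz'); im,d=z['im'],z['d']
    vv,uu=np.mgrid[:420,:560]; P=pts(n,np.c_[uu.ravel(),vv.ravel()],d.ravel()).reshape(420,560,3)
    m=red(im); k=m&(abs(P[...,2]-.078)<.004); 
    q=P[k]; r=cv2.minAreaRect((q[:,:2]*1000).astype(np.float32)); print(n,'knobtop',k.sum(),q.mean(0),np.median(q[:,2]),r)
    s=m&(P[...,2]<.03)&(np.linalg.norm(P[...,:2]-q[:,:2].mean(0),axis=2)<.2); q=P[s]; print('screwdriver handle',s.sum(),q.mean(0),q.min(0),q.max(0))
    h=cv2.cvtColor(im,cv2.COLOR_RGB2HSV)
    c=np.median(P[k],0)
    near=np.linalg.norm(P[...,:2]-c[:2],axis=2)<.2
    pl=(h[...,1]<60)&(h[...,2]>110)&near&(abs(P[...,2]-.038)<.005)
    nl,L,S,_=cv2.connectedComponentsWithStats(pl.astype(np.uint8)); 
    pl=L==1+S[1:,4].argmax(); q=P[pl]; r=cv2.minAreaRect((q[:,:2]*1000).astype(np.float32)); print('plate',pl.sum(),np.median(q[:,2]),r, cv2.boxPoints(r).tolist())
    y=(abs(h[...,0].astype(int)-27)<5)&(h[...,1]>180)&(h[...,2]>120)&near&(P[...,2]>.055); q=P[y]; print('pot',y.sum(),q.mean(0) if len(q) else 0)
    kp=(h[...,1]<60)&near&(abs(P[...,2]-.057)<.003);q=P[kp]; print('keeper/tongue',kp.sum(),np.median(q,0) if len(q) else 0)
    # rail+frame outline
    fr=(np.linalg.norm(P[...,:2]-c[:2],axis=2)<.45)&(P[...,2]>.022)&(P[...,2]<.1)
    nl,L,S,_=cv2.connectedComponentsWithStats(fr.astype(np.uint8)); fr=L==1+S[1:,4].argmax()
    q=P[fr]; r=cv2.minAreaRect((q[:,:2]*1000).astype(np.float32)); print('frame',r,cv2.boxPoints(r).tolist())
```

```text
scene knobtop 115 [0.5015804  0.0496958  0.07793587] 0.07795652544749232 ((501.5288391113281, 50.756561279296875), (24.775606155395508, 25.738441467285156), 63.25165557861328)
screwdriver handle 343 [0.41444478 0.11383791 0.01922673] [ 0.39307186  0.08111615 -0.00213808] [0.43196691 0.15089115 0.02767691]
plate 1117 0.03792795278442092 ((513.5223999023438, 56.08137512207031), (124.54952239990234, 81.48065185546875), 63.32661056518555) [[449.16229248046875, 18.722393035888672], [521.9717407226562, -17.854602813720703], [577.8825073242188, 93.44035339355469], [505.07305908203125, 130.01734924316406]]
pot 26 [0.59143318 0.22424087 0.07174392]
keeper/tongue 131 [0.58881032 0.08863537 0.05672166]
frame ((636.3208618164062, 72.83633422851562), (442.1363220214844, 320.2684326171875), 64.09363555908203) [[395.693603515625, -56.05360412597656], [683.7779541015625, -195.97943115234375], [876.9481201171875, 201.7262725830078], [588.86376953125, 341.652099609375]]
side knobtop 126 [0.50172931 0.05212361 0.07696023] 0.07698743023527596 ((502.8326721191406, 51.187461853027344), (23.78766441345215, 26.64319610595703), 67.4592056274414)
screwdriver handle 524 [0.40766193 0.12318203 0.02159906] [0.38856215 0.08618211 0.01207655] [0.43205714 0.15793346 0.02777298]
plate 1737 0.03725022758510147 ((521.3926391601562, 70.49278259277344), (155.55377197265625, 83.83290100097656), 63.832706451416016) [[449.47308349609375, 19.172119140625], [524.7139282226562, -17.797653198242188], [593.3121948242188, 121.81344604492188], [518.0713500976562, 158.78321838378906]]
pot 39 [0.59070068 0.2270601  0.07133173]
keeper/tongue 120 [0.59121075 0.09232119 0.05608861]
frame ((637.8864135742188, 72.22833251953125), (441.3628845214844, 322.0844421386719), 63.99608612060547) [[396.3935241699219, -55.506072998046875], [685.8714599609375, -196.71835327148438], [879.3792724609375, 199.96273803710938], [589.9013671875, 341.1750183105469]]
```

Request:
{"api": "carry_out", "payload": {"xyz": [[0.034, -0.032, 0], [0.068, -0.063, 0], [0.103, -0.095, 0], [0.137, -0.126, 0], [0.171, -0.158, 0]], "dr": [[0, 0, -5], [0, 0, -10], [0, 0, -15], [0, 0, -20], [0, 0, -24]], "claw": [1, 1, 1, 1, 1], "grip_force": 20}}

```text
time_s: 0.6
tool_pos: [0.302, -0.4227, 0.2527]
ee_rot: [0.939, 0.345, 0.0, -0.001]
wrist_force: [1.6, 0.1, -0.2]
opening: 0.15
```

```bash
cat > go.py <<'E'
from h import *
import sys
th=np.radians(64); X=np.array([np.sin(th),-np.cos(th)]);Y=np.array([np.cos(th),np.sin(th)]); C=np.array([.5375,.1205])
def to(dx,dy,z):
    "shift in tool axes to reach diorama (dx,dy), world z; turn to heading 64 (deg about tool z)"
    s=robot.observe(); Rm=R.from_quat(s['ee_rot']); M=Rm.as_matrix(); p=s['tool_pos']
    w=np.r_[C+dx*X+dy*Y,z]-p; tgt=R.from_matrix(np.c_[np.r_[Y,0],np.r_[X,0],[0,0,-1]])
    q=p[:2]-C
    print('t',s['time_s'],'pos',p.round(4),'dio',(q@X).round(4),(q@Y).round(4),'F',s['wrist_force'].round(2),'open',round(s['opening'],3))
    print('shift',(M.T@w).round(4),'dr',np.degrees((Rm.inv()*tgt).as_rotvec()).round(2), 'joints',s['joints'].round(2))
to(*[float(a) for a in sys.argv[1:4]])
E
python3 go.py 0 -.125 .2
```

```text
t 0.6 pos [ 0.302  -0.4227  0.2527] dio 0.0264 -0.5915 F [ 1.63  0.06 -0.25] open 0.15
shift [ 0.4168 -0.211   0.0532] dr [ -0.06  -0.05 -23.61] joints [-1.01  0.3   1.89  0.    0.95 -0.14]
```

Request:
{"api": "carry_out", "payload": {"xyz": [[0.044, -0.022, 0], [0.088, -0.044, 0], [0.132, -0.066, 0], [0.176, -0.088, 0], [0.22, -0.111, 0]], "dr": [[0, 0, -5], [0, 0, -10], [0, 0, -15], [0, 0, -20], [0, 0, -23.6]], "claw": [1, 1, 1, 1, 1]}}

```text
time_s: 1.1
tool_pos: [0.3979, -0.1937, 0.253]
ee_rot: [0.847, 0.531, 0.0, -0.001]
wrist_force: [1.0, 0.1, 0.1]
opening: -0.0
```

```bash
python3 go.py 0 -.125 .2
```

```text
t 1.1 pos [ 0.3979 -0.1937  0.253 ] dio 0.0123 -0.3436 F [0.97 0.08 0.14] open -0.0
shift [ 0.2186 -0.0116  0.0532] dr [-0.04 -0.06  0.17] joints [-0.52  0.19  2.05  0.    0.9  -0.07]
```

Request:
{"api": "carry_out", "payload": {"xyz": [[0.048, -0.0025, 0], [0.095, -0.005, 0], [0.143, -0.0075, 0.005], [0.19, -0.01, 0.02], [0.2186, -0.0116, 0.0532]], "dr": [[0, 0, 0], [0, 0, 0], [0, 0, 0.2], [0, 0, 0.2], [0, 0, 0.2]], "claw": [1, 1, 1, 1, 1]}}

```text
time_s: 1.6
tool_pos: [0.4851, 0.0109, 0.2012]
ee_rot: [0.848, 0.53, 0.002, 0.001]
wrist_force: [1.2, -0.1, -0.2]
opening: -0.004
```

```bash
python3 go.py 0 -.135 .074
python3 - <<'E'
from h import *
s=robot.observe(); im,d=snap('wrist','w1.png'); c=robot.camera_params('wrist'); K=np.array(c['mtx']);M=np.array(c['mount'])
def W(u,v,dd):
    p=np.c_[(u-K[0,2])/K[0,0]*dd,(v-K[1,2])/K[1,1]*dd,dd]; p=p@M[:3,:3].T+M[:3,3]
    return R.from_quat(s['ee_rot']).apply(p)+s['tool_pos']
m=red(im)&(d>0); v,u=np.nonzero(m); P=W(u,v,d[v,u]); k=abs(P[:,2]-.078)<.005; q=P[k]
print(len(u),k.sum(),q.mean(0),u[k].mean(),v[k].mean(),cv2.minAreaRect((q[:,:2]*1000).astype(np.float32)))
E
```

```text
t 1.6 pos [0.4851 0.0109 0.2012] dio 0.001 -0.1214 F [ 1.21 -0.09 -0.18] open -0.004
shift [-0.014  -0.0014  0.1271] dr [ 0.21 -0.19  0.05] joints [-0.04  0.32  2.02  0.    0.79  0.41]
3243 987 [0.5015301  0.05239616 0.07797825] 272.0050658561297 152.6950354609929 ((501.1898193359375, 52.060462951660156), (24.245304107666016, 22.91364097595215), 64.61651611328125)
```

View pics/w1.png

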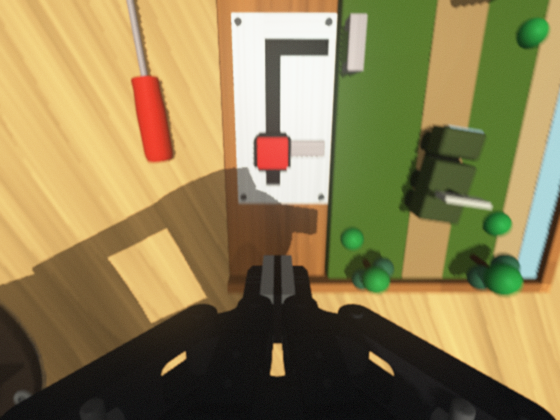

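The wrist view shows the fingers in line behind the knob (272,152), the slot corner at (272,47), the keeper at (357,43) and the van well clear at (450,180). I'm descending behind the knob.

Request:
{"api": "carry_out", "payload": {"xyz": [[-0.008, -0.003, 0.04], [-0.008, -0.003, 0.08], [-0.008, -0.003, 0.11], [-0.008, -0.003, 0.127], [-0.008, -0.003, 0.127]], "dr": [[0.2, -0.2, 0], [0.2, -0.2, 0], [0.2, -0.2, 0], [0.2, -0.2, 0], [0.2, -0.2, 0]], "claw": [1, 1, 1, 1, 1]}}

```text
time_s: 2.15
tool_pos: [0.4751, 0.0075, 0.0665]
ee_rot: [0.848, 0.53, -0.004, -0.003]
wrist_force: [0.5, 0.6, 0.9]
opening: 0.0
```

```bash
python3 go.py -.002 -.100 .074
```

```text
t 2.15 pos [0.4751 0.0075 0.0665] dio -0.0065 -0.1289 F [0.53 0.64 0.94] open 0.0
shift [ 0.0289  0.0044 -0.0077] dr [-0.59  0.23  0.06] joints [-0.05  0.54  2.14  0.    0.47  0.4 ]
```

Request:
{"api": "carry_out", "payload": {"xyz": [[0.006, 0.0044, -0.0077], [0.014, 0.0044, -0.0077], [0.022, 0.0044, -0.0077], [0.03, 0.0044, -0.0077], [0.038, 0.0044, -0.0077]], "dr": [[-0.6, 0.2, 0], [-0.6, 0.2, 0], [-0.6, 0.2, 0], [-0.6, 0.2, 0], [-0.6, 0.2, 0]], "claw": [1, 1, 1, 1, 1]}}

```text
time_s: 2.65
tool_pos: [0.4964, 0.0404, 0.0746]
ee_rot: [0.848, 0.531, 0.0, 0.001]
wrist_force: [-0.4, -3.2, 1.3]
opening: -0.001
```

```bash
python3 go.py -.002 -.021 .074
```

```text
t 2.65 pos [0.4964 0.0404 0.0746] dio -0.0018 -0.09 F [-0.38 -3.25  1.29] open -0.001
shift [ 0.069  -0.0001  0.0005] dr [0.06 0.01 0.09] joints [ 0.02  0.54  2.09 -0.    0.51  0.47]
```

Request:
{"api": "carry_out", "payload": {"xyz": [[0.011, 0, 0.0005], [0.022, 0, 0.0005], [0.034, 0, 0.0005], [0.045, 0, 0.0005], [0.052, 0, 0.0005]], "dr": [[0, 0, 0], [0, 0, 0], [0, 0, 0], [0, 0, 0], [0, 0, 0]], "claw": [1, 1, 1, 1, 1]}}

```text
time_s: 3.15
tool_pos: [0.5195, 0.0883, 0.074]
ee_rot: [0.847, 0.531, 0.0, 0.0]
wrist_force: [0.0, -1.7, 1.8]
opening: -0.004
```

```bash
python3 go.py -.002 -.021 .074
```

```text
t 3.15 pos [0.5195 0.0883 0.074 ] dio -0.002 -0.0368 F [ 0.02 -1.71  1.85] open -0.004
shift [ 0.0158  0.0001 -0.    ] dr [0.06 0.01 0.12] joints [ 0.11  0.57  2.02 -0.    0.55  0.56]
```

Next I creep on to the corner's stop and watch the force.

Request:
{"api": "carry_out", "payload": {"xyz": [[0.004, 0, 0], [0.007, 0, 0], [0.01, 0, 0], [0.012, 0, 0], [0.012, 0, 0]], "dr": [[0, 0, 0], [0, 0, 0], [0, 0, 0], [0, 0, 0], [0, 0, 0]], "claw": [1, 1, 1, 1, 1]}}

```text
time_s: 3.65
tool_pos: [0.5248, 0.0992, 0.0739]
ee_rot: [0.848, 0.531, 0.0, 0.0]
wrist_force: [0.1, 0.8, 0.9]
opening: 0.001
```

```bash
python3 go.py -.002 -.021 .074
```

```text
t 3.65 pos [0.5248 0.0992 0.0739] dio -0.002 -0.0247 F [0.07 0.79 0.86] open 0.001
shift [ 0.0037  0.0001 -0.0001] dr [0.05 0.   0.11] joints [ 0.13  0.58  2.01 -0.    0.56  0.58]
```

Request:
{"api": "carry_out", "payload": {"xyz": [[0.001, 0, 0], [0.002, 0, 0], [0.003, 0, 0], [0.004, 0, 0], [0.004, 0, 0]], "dr": [[0, 0, 0], [0, 0, 0], [0, 0, 0], [0, 0, 0], [0, 0, 0]], "claw": [1, 1, 1, 1, 1]}}

```text
time_s: 4.15
tool_pos: [0.5259, 0.1018, 0.074]
ee_rot: [0.847, 0.531, -0.001, 0.001]
wrist_force: [-3.8, -15.2, 6.2]
opening: -0.0
```

```bash
python3 go.py -.002 -.021 .074
cat > kn.py <<'E'
from h import *
import sys
for n in('scene','side'):
    im,d=snap(n,sys.argv[1]+n+'.png'); v,u=np.nonzero(red(im)&(d>0)); P=pts(n,np.c_[u,v],d[v,u]); P=P[(abs(P[:,2]-.078)<.004)&(P[:,0]>.45)&(abs(P[:,1]-.1)<.1)]
    print(n,len(P),P.mean(0) if len(P) else '')
E
python3 kn.py a
```

```text
t 4.15 pos [0.5259 0.1018 0.074 ] dio -0.0022 -0.0219 F [ -3.78 -15.22   6.22] open -0.0
shift [ 0.0009  0.0002 -0.    ] dr [0.01 0.09 0.13] joints [ 0.14  0.58  2.   -0.    0.56  0.59]
scene 19 [0.54700001 0.12212241 0.07735593]
side 134 [0.53715387 0.12600776 0.07708375]
```

15 N at the wall, so the knob is at the corner stop. I back off and swing round to its near side, staying low because the way is clear.

Request:
{"api": "carry_out", "payload": {"xyz": [[-0.01, 0, 0], [-0.02, -0.01, 0], [-0.02, -0.045, 0], [-0.008, -0.056, 0], [0.01, -0.056, 0]], "dr": [[0, 0, 0], [0, 0, 0], [0, 0, 0], [0, 0, 0], [0, 0, 0]], "claw": [1, 1, 1, 1, 1]}}

```text
time_s: 4.75
tool_pos: [0.478, 0.1354, 0.0739]
ee_rot: [0.848, 0.531, -0.001, 0.0]
wrist_force: [0.4, -0.0, -0.2]
opening: -0.003
```

Request:
{"api": "carry_out", "payload": {"xyz": [[0.006, 0, 0], [0.012, 0, 0], [0.016, 0, 0], [0.016, 0, 0]], "dr": [[0, 0, 0], [0, 0, 0], [0, 0, 0], [0, 0, 0]], "claw": [1, 1, 1, 1]}}

```text
time_s: 5.15
tool_pos: [0.4856, 0.1499, 0.0738]
ee_rot: [0.848, 0.531, -0.001, 0.0]
wrist_force: [0.1, 0.1, -0.1]
opening: -0.004
```

```bash
python3 go.py -.035 .003 .074; python3 kn.py b
```

```text
t 5.15 pos [0.4856 0.1499 0.0738] dio -0.0596 0.0037 F [ 0.1   0.11 -0.15] open -0.004
shift [-0.0007  0.0246 -0.0002] dr [-0.06  0.13  0.1 ] joints [ 0.24  0.55  2.06 -0.    0.53  0.69]
scene 102 [0.53721071 0.12222121 0.07771395]
side 53 [0.54123814 0.13144154 0.07692669]
```

View pics/bside.png

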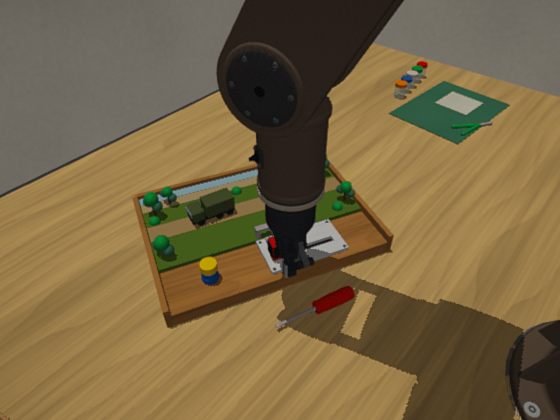

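The side view shows the knob at the corner (275,245), the fingers on its near side, and the pot and screwdriver untouched. Now I push across.

Request:
{"api": "carry_out", "payload": {"xyz": [[-0.001, 0.01, 0], [-0.001, 0.02, 0], [-0.001, 0.028, 0], [-0.001, 0.036, 0], [-0.001, 0.042, 0]], "dr": [[0, 0, 0], [0, 0, 0], [0, 0, 0], [0, 0, 0], [0, 0, 0]], "claw": [1, 1, 1, 1, 1]}}

```text
time_s: 5.75
tool_pos: [0.5229, 0.1298, 0.0737]
ee_rot: [0.848, 0.53, -0.002, -0.0]
wrist_force: [-2.0, 1.6, 3.5]
opening: -0.001
```

```bash
python3 go.py .008 .003 .074
```

```text
t 5.75 pos [0.5229 0.1298 0.0737] dio -0.0172 0.0019 F [-2.01  1.62  3.53] open -0.001
shift [ 0.001   0.0252 -0.0003] dr [-0.11  0.17  0.06] joints [ 0.19  0.58  1.99 -0.    0.57  0.64]
```

Friction is about 2.6 N and the knob is moving across, so I keep going.

Request:
{"api": "carry_out", "payload": {"xyz": [[0, 0.006, 0], [0, 0.012, 0], [0, 0.017, 0], [0, 0.021, 0], [0, 0.024, 0]], "dr": [[0, 0, 0], [0, 0, 0], [0, 0, 0], [0, 0, 0], [0, 0, 0]], "claw": [1, 1, 1, 1, 1]}}

```text
time_s: 6.25
tool_pos: [0.5446, 0.1191, 0.0736]
ee_rot: [0.848, 0.53, -0.002, -0.0]
wrist_force: [-3.9, 1.1, 0.9]
opening: 0.001
```

```bash
python3 go.py .012 .003 .074
```

```text
t 6.25 pos [0.5446 0.1191 0.0736] dio 0.007 0.0019 F [-3.86  1.14  0.86] open 0.001
shift [ 0.0011  0.005  -0.0004] dr [-0.12  0.17  0.06] joints [ 0.16  0.6   1.95 -0.    0.6   0.62]
```

Request:
{"api": "carry_out", "payload": {"xyz": [[0, 0.001, 0], [0, 0.002, 0], [0, 0.003, 0], [0, 0.004, 0], [0, 0.005, 0]], "dr": [[0, 0, 0], [0, 0, 0], [0, 0, 0], [0, 0, 0], [0, 0, 0]], "claw": [1, 1, 1, 1, 1]}}

```text
time_s: 6.75
tool_pos: [0.5482, 0.1171, 0.0735]
ee_rot: [0.848, 0.53, -0.003, -0.001]
wrist_force: [-9.7, 8.8, 6.3]
opening: -0.004
```

```bash
python3 go.py .016 .003 .074
```

```text
t 6.75 pos [0.5482 0.1171 0.0735] dio 0.0111 0.0017 F [-9.73  8.78  6.34] open -0.004
shift [ 0.0013  0.0049 -0.0005] dr [-0.2   0.21  0.06] joints [ 0.16  0.6   1.94 -0.    0.6   0.61]
```

The force is rising to the stop. One more small push will confirm it.

Request:
{"api": "carry_out", "payload": {"xyz": [[0, 0.001, 0], [0, 0.002, 0], [0, 0.002, 0], [0, 0.002, 0]], "dr": [[0, 0, 0], [0, 0, 0], [0, 0, 0], [0, 0, 0]], "claw": [1, 1, 1, 1]}}

```text
time_s: 7.15
tool_pos: [0.5484, 0.1169, 0.0734]
ee_rot: [0.848, 0.53, -0.004, -0.001]
wrist_force: [-11.8, 10.2, 9.1]
opening: -0.002
```

Request:
{"api": "carry_out", "payload": {"xyz": [[0, -0.01, 0], [0, -0.03, 0], [0, -0.05, -0.03], [-0.03, -0.05, -0.07], [-0.07, -0.05, -0.11]], "dr": [[0, 0, 0], [0, 0, 0], [0, 0, 0], [0, 0, 0], [0, 0, 0]], "claw": [1, 1, 1, 1, 1]}}

```text
time_s: 7.65
tool_pos: [0.4752, 0.0805, 0.1806]
ee_rot: [0.847, 0.531, -0.003, -0.001]
wrist_force: [1.2, -0.5, 0.8]
opening: 0.002
```

Request:
{"api": "carry_out", "payload": {"xyz": [[-0.04, 0, -0.02], [-0.08, 0, -0.04], [-0.12, 0, -0.06], [-0.14, 0, -0.06], [-0.14, 0, -0.06]], "dr": [[0, 0, 0], [0, 0, 0], [0, 0, 0], [0, 0, 0], [0, 0, 0]], "claw": [1, 1, 1, 1, 1]}}

```text
time_s: 8.15
tool_pos: [0.4139, -0.0473, 0.2419]
ee_rot: [0.848, 0.53, -0.003, -0.0]
wrist_force: [-0.5, 0.7, -1.1]
opening: -0.001
```

```bash
python3 go.py -.06 -.1 .2; python3 kn.py c
python3 - <<'E'
import cv2,numpy as np
a=cv2.imread('pics/cscene.png')[120:300,160:400];b=cv2.imread('pics/cside.png')[140:330,130:400]
f=lambda i:cv2.resize(i,(400,300)); cv2.imwrite('pics/cc.png',np.hstack([f(a),f(b)]))
E
```

```text
t 8.15 pos [ 0.4139 -0.0473  0.2419] dio -0.0375 -0.205 F [-0.48  0.74 -1.06] open -0.001
shift [ 0.1052 -0.0222  0.0416] dr [-0.2   0.25  0.07] joints [-0.18  0.17  2.11 -0.    0.87  0.27]
scene 116 [0.57297853 0.10430269 0.077706  ]
side 125 [0.57285975 0.10715457 0.07726858]
```

View pics/cc.png

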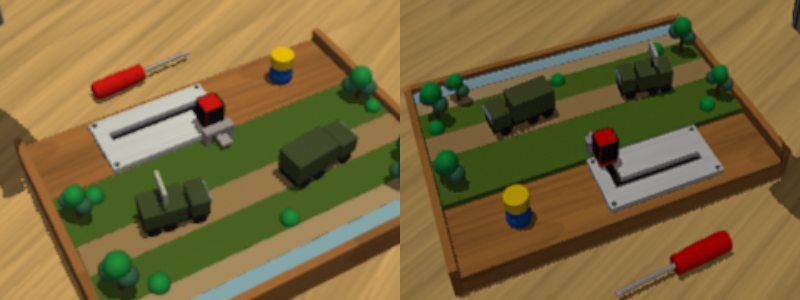

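The tongue sticks out through the keeper (left view, 225,140). The knob has moved about 40 mm across, and nothing else has moved. I'm handing in.

```bash
python3 -c "
from station import robot
print(robot.finish_job())"
```

```text
the job is handed in; nothing more can be done
None
```

The latch is locked and the job is handed in; no verdict was reported. With the gripper shut, I pushed the knob about 80 mm along the long leg to the corner stop, where the force rose to about 16 N. I then went round to its near side and pushed it across to the end stop, about 15 N sideways. The arm is now well clear, and the clock read about 8 s of the 51 s allowed.

- **Knob position:** The last pictures put the knob about 40 mm across from the corner. The scene and side cameras agree on its position to about 3 mm.
- **Tongue:** It can be seen coming through the keeper.
- **Bystanders:** By eye, the truck, van, paint pot and screwdriver are where they were. I did not measure their positions again at the end.
- **Failed or differing checks:** No check failed. While the hand was partly blocking the cameras, their knob readings differed by up to about 10 mm; they agreed again once it was clear.

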